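Turn the serving carousel until the syrup pump is over the cup

TASK

Turn the wooden serving carousel by pushing its rim with the fingertips until the pump bottle stands at the front, with the pump's nozzle over the middle of the paper cup on the drip tray. Push gently, do not touch or lift the bottle, the jars or the cup, and leave the carousel at rest with everything on it still standing and the things around it where they were.

Things in the scene. Friction and masses are not known exactly. Their poses are not given: they have to be found in the camera images.
- station: fixed black plinth of the carousel: a disc 240 mm across, 16 mm high, with a black drip tray (90 mm deep, 130 mm wide, steel slat grid at 20 mm height, rim at 21 mm) at its front. Origin on the carousel's axis at counter height; x points to the front, through the middle of the drip tray, whose centre is at x = 211 mm; z up.
- tray (a joint): angle of the turning tray in rad, counter-clockwise seen from above positive, 0 at the start of the episode; no stops, it turns either way without limit. Bearing friction about 0.12 N m (about 1 N at the rim), with light damping: it stays where it is left and hardly coasts when pushed slowly.
- tray_center (a point): on the tray's axis, level with the rim top (64 mm above the counter). Wooden disc 330 mm across, top at 30 mm, rubber mat on it (300 mm across, top at 32 mm); on its edge a rim wall 8 mm thick, mid radius 160 mm, 30 to 64 mm above the counter, with four finger cut-outs about 50 mm wide. x turns with the tray and points to the pump bottle's place, z up.
- notch0 (a point): centre of the finger cut-out 45 degrees counter-clockwise (from above) from the pump bottle's place: at radius 160 mm from the axis, 47 mm above the counter (half the rim's height). A fingertip can be let down into it from above, 40 mm or higher above the counter, and push either end of the rim wall.
- notch1 (a point): centre of the finger cut-out 135 degrees counter-clockwise from the pump bottle's place, like notch0
- notch2 (a point): centre of the finger cut-out 225 degrees counter-clockwise from the pump bottle's place, like notch0
- notch3 (a point): centre of the finger cut-out 315 degrees counter-clockwise from the pump bottle's place, like notch0
- pump_mid (a point): loose glass syrup bottle with a pump, 68 mm across, 218 mm tall, about 0.55 kg, standing on the tray 103 mm from the axis, its steel spout pointing outwards. This point is on its axis, 100 mm above its foot; x points along the spout, z up. Its highest point is 250 mm above the counter.
- nozzle (a point): mouth of the pump's downturned spout, 95 mm out from the bottle's axis, 198 mm from the tray's axis and about 219 mm above the counter
- cup_rim (a point): centre of the mouth of the loose, empty white paper cup (74 mm across the mouth, 59 mm at the foot, 90 mm tall, 30 g) which stands on the drip tray's grid about 203 mm in front of the tray's axis; mouth about 110 mm above the counter, z up
- sugar: squat white sugar jar with a steel lid and ball knob, 74 mm across, 93 mm tall, loose on the tray 103 mm from the axis, 90, 180 or 270 degrees round from the pump bottle; origin at the centre of its foot, z up
- creamer: white handleless milk pitcher, 68 mm across, 90 mm tall, loose on the tray like the sugar jar; origin at the centre of its foot, z up
- stirrers: aluminium beaker full of wooden stirrers, 68 mm across, 140 mm tall with the stirrers, loose on the tray like the sugar jar; origin at the centre of its foot, z up
- cup_stack: clear holder 100 x 100 mm with a stack of paper cups, 177 mm tall, loose on the counter beside the carousel; origin at the centre of its foot
- canister: steel tea canister with a lid, 84 mm across, 120 mm tall, loose on the counter beside the carousel; origin at the centre of its foot
- mug: white mug, 80 mm across, 90 mm tall, handle on one side, loose on the counter beside the carousel; origin at the centre of its foot
Not all that is in view belongs to the job. Leave any pink look-alike of the sugar alone.

How it is judged (in metres and radians):
At the end, for the whole second after the job is handed in: The pump's nozzle is within 20 mm, measured level, of the centre of the cup's mouth; the tray is at rest; the cup stands where it stood (within 10 mm); the bottle and the three jars stand upright on the tray (horizontal distance between nozzle and cup_rim below 0.02 m and velocity of joint tray between -0.02 and 0.02 rad/s and angle between each of pump_mid, cup_rim's own z axis and vertical below 0.1 rad and distance of cup_rim from where it was at the start of the episode below 0.01 m and horizontal distance between pump_mid and tray_center below 0.116 m and horizontal distance between each of sugar, creamer, stirrers and tray_center below 0.125 m and angle between each of sugar, creamer, stirrers's own z axis and vertical below 0.15 rad); the robot touches nothing.
It fails at once if the robot touches the pump bottle, a jar or the cup (more than 0.5 N) (contact force between any of the fingers, the arm and pump above 0.5 N or contact force between any of the fingers, the arm and sugar above 0.5 N or contact force between any of the fingers, the arm and creamer above 0.5 N or contact force between any of the fingers, the arm and stirrers above 0.5 N or contact force between any of the fingers, the arm and cup above 0.5 N).
It fails at once if the bottle, a jar or the cup is lifted by more than 10 mm (height (world z) of pump_mid above 0.142 m or height (world z) of any of sugar, creamer, stirrers above 0.042 m or height (world z) of cup_rim above 0.12 m).
It fails at once if the carousel is spun roughly (faster than 2.5 rad/s) or pressed with more than 35 N (velocity of joint tray above 2.5 rad/s or velocity of joint tray below -2.5 rad/s or contact force between the fingers and tray above 35 N).
It fails at once if the tray is pushed with some other part of the robot than its fingers (more than 3 N) (contact force between the arm and tray above 3 N).
It fails at once if the cup is shifted by more than 10 mm, or the cup stack, the canister or the mug beside the carousel by more than 20 mm (distance of cup_rim from where it was at the start of the episode above 0.01 m or distance of any of cup_stack, canister, mug from where it was at the start of the episode above 0.02 m).
It also fails if it takes over 64 s, if anything falls off the work surface, if the arm or the gripper's body presses on something with over 40 N, if the wrist force passes 120 N, or if a joint passes its speed limit or range.

ROBOT

A 6-joint arm with a two-finger parallel gripper is mounted at the origin on the work surface. World frame = base frame: x ahead of the robot, y to its left, z up, the work surface at z = 0. Lengths are in mm, angles in degrees, forces in N, time in s.
With the tool pointing down it reaches from about 350 to 850 mm from the base axis. Payload 8.1 kg.
Tool frame: the origin (TCP) lies on the front face of the gripper's body, between the roots of the fingers; the fingertips stand r.finger_overhang ahead of it and the grasp point (between the pads) lies 54 mm ahead of it (r.finger_overhang is the distance from the TCP to the fingertips, in mm); y points along the fingers, z is the direction in which the jaws open and shut, and the axes are right-handed (so a half turn about y gives the same grasp; the last joint's range is limited). The gripper opens to 85 mm and grips with 20 to 120 N. Pads are 22 mm wide; open, the fingers measure 114 mm over their backs; the gripper's body (76 mm by 85 mm) begins 54 mm behind the grasp point. The pads swing forward as they close: fully open they stand 13 mm farther back than shut.
Start: joints at [-80.237, 7.471, 85.268, -0, 87.261, -4.893], TCP at [151.832, -580.476, 303.892] pointing down, gripper open.
Joint ranges: [-169.43, 169.43], [-51.17, 129.36], [1.28, 143.12], [-76.62, 256.62], [0, 156.53], [-152.29, 152.29]. Speed limits (degrees/s): [136.94, 136.94, 159.86, 180, 180, 180].

INTERFACE

Orientations are given as [roll, pitch, yaw] about the fixed x, y, z axes, in that order (R = Rz(yaw) Ry(pitch) Rx(roll)).
In Python, from bench import r gives the robot as it stands. The module is installed in compiled form; this text tells all that it offers.
- The arm moves only by the tool arm_command, never from a script. Its argument "increments" is a list of rows, each a list of 6 numbers: the shift along the tool's x, y, z in m, then the turn, a rotation vector about the tool's x, y, z in rad. In form: [[tx, ty, tz, wx, wy, wz], ...]. A call has exactly 10 rows; each row is the pose to reach, as a shift and turn from the pose commanded when the call began, along the tool's axes at that moment; what a row does not reach only later rows make up. A row lasts 1/8 s, in which the tool goes at most 62.5 mm and 10.7 degrees, less where a joint would pass 70% of its speed; a pose out of reach is approached as far as the arm can. A call with a gripper value outside its range is refused whole. "jaw" is the gripper's target within -1 to 1 (shut at 1, half-way at 0, fully open at -1), set as the call begins (left out, the last holds). The fingers move at their own pace and stop on an object; "force" is the grip in N (left out, the last holds). Time passes only in rows, so rows that repeat a pose let the fingers close, or fill a call up. It gives the time, the measured TCP pose, the force and the opening at its end, in the units of the state.
- r.sense(): the state, without advancing time (a new reading comes with each control period).
- r.snapshot(name): name is "scene" or "top" or "wrist"; returns the picture (400x640x3 uint8, red, green, blue); there is no depth.
- r.camera_model(name): a dict with "intrinsics" (3x3 intrinsics, pixels), "cam_to_world" (4x4, takes a point from camera to world coordinates). Camera axes: x right, y down, z forward; pixel columns grow to the right and rows downward; lengths in mm; the calibration is good to about 2 mm. A picture is of the moment at which its call begins: read the wrist's pose just before it. camera_model takes no time and is no camera call; for the wrist camera it gives the pose at the moment of the call.
- r.hand_in(): hands the job in, once; it reports no verdict.
Trained networks look in the newest picture that a camera, given by its name, has taken for a name from the list of things; names that differ only in an ending like _2 or _b are one class to them, and where a whole thing is asked for, a point or a joint stands for the part that bears it (a point fixed in the world has none). Each returns a list of dicts, best first, with "conf" (0 to 1); they miss things now and then, are a little off and sometimes report something else, mostly with a low value. They report only what shows in the picture. A call takes as long as a camera call. They do not tell look-alikes from the thing itself.
- r.trace(camera, target): "mask" (400x640 bool, what is visible of it) and "position" ([column, row] in pixels, amid what is visible of it).
- r.spot_point(camera, target): "position" ([column, row] in pixels: a listed point, or the origin of a listed thing).
The state is a dict: "time": time; "joint_pos": joint angles; "qd": joint speeds; "joint_efforts": joint torques, N m; "tool_pos": TCP position; "tcp_rot": TCP orientation; "ft_force": force on the tool from outside, world axes, zero at the start; "wrist_torque": the same for the moment, N m; "finger_gap": finger opening in mm.
Only numpy, scipy, OpenCV 4.12 (cv2) and the standard library are available. Lean on these libraries where they do the work, as an engineer would, in place of code of your own. Each camera call takes 0.05 s, during which the arm holds its last target.

## Working session

There is one attempt and no reset: what is moved stays moved. The work goes in short steps, Python scripts to look and compute and a tool call to move; the robot and the scene stay as the last step left them, time stands still between calls to the robot, and variables do not carry over. Pictures are saved under pics/ and viewed, and the job is handed in when it is done.

Besides the shell and the picture viewer there is one more tool, called after ">>>" as name(argument=value, ...) on one line, values as JSON. arm_command: Moves the arm, as the interface text tells. Its arguments: {"type":"object","properties":{"increments":{"type":"array","items":{"type":"array","items":{"type":"number"}}},"jaw":{"type":"number"},"force":{"type":"number"}},"required":["increments"]}

```bash
mkdir -p pics
python3 - <<'E'
from bench import r
import cv2
s=r.sense()
print({k:s[k] for k in ('time','tool_pos','tcp_rot','ft_force','finger_gap')}, r.finger_overhang)
for n in ('scene','top','wrist'):
    im=r.snapshot(n); cv2.imwrite(f'pics/a_{n}.png',im[:,:,::-1])
    m=r.camera_model(n); print(n,m['intrinsics'],m['cam_to_world'])
    for t in ['station','tray_center','notch0','notch1','notch2','notch3','pump_mid','nozzle','cup_rim','sugar','creamer','stirrers','cup_stack','canister','mug']:
        try: print(n,t,[(round(d['conf'],2),[round(float(x)) for x in d['position']]) for d in r.spot_point(n,t)][:3])
        except Exception as e: print(t,e)
print(r.sense()['time'])
E
```

```text
{'time': 0.0, 'tool_pos': array([ 151.7467156 , -580.06572573,  302.86168632]), 'tcp_rot': array([-9.01039283e+01,  8.79366892e-03, -1.65344602e+02]), 'ft_force': array([-1.03200829, -0.16075622,  0.5697568 ]), 'finger_gap': 85.6539245394834} 72.6
scene [[402.57852893   0.         323.21520538]
 [  0.         402.57852893 200.63663494]
 [  0.           0.           1.        ]] [[ 8.25089282e-02  5.37221741e-01 -8.39395662e-01  1.55047482e+03]
 [ 9.96442822e-01 -5.89614438e-02  6.02100559e-02 -9.13561105e+01]
 [-1.71458291e-02 -8.41377650e-01 -5.40175593e-01  8.03812907e+02]
 [ 0.00000000e+00  0.00000000e+00  0.00000000e+00  1.00000000e+00]]
scene station [(0.66, [204, 276])]
scene tray_center [(0.81, [356, 235])]
scene notch0 [(0.86, [375, 280]), (0.85, [407, 228]), (0.68, [208, 231])]
scene notch1 [(0.86, [375, 280]), (0.85, [407, 228]), (0.68, [208, 231])]
scene notch2 [(0.86, [375, 280]), (0.85, [407, 228]), (0.68, [208, 231])]
scene notch3 [(0.86, [375, 280]), (0.85, [407, 228]), (0.68, [208, 231])]
scene pump_mid [(0.97, [339, 234])]
scene nozzle [(0.77, [323, 230])]
scene cup_
[... 1389 characters left out ...]
 canister [(0.73, [449, 244])]
top mug []
wrist [[308.94261656   0.         327.44834044]
 [  0.         308.94261656 202.76888722]
 [  0.           0.           1.        ]] [[ 2.52253024e-01 -9.34806038e-01 -2.50012167e-01  2.14644420e+02]
 [-9.67660891e-01 -2.43447522e-01 -6.60734746e-02 -5.62150027e+02]
 [ 9.01040603e-04  2.58594230e-01 -9.65985617e-01  3.74046133e+02]
 [ 0.00000000e+00  0.00000000e+00  0.00000000e+00  1.00000000e+00]]
wrist station []
wrist tray_center []
wrist notch0 []
wrist notch1 []
wrist notch2 []
wrist notch3 []
wrist pump_mid []
wrist nozzle []
wrist cup_rim []
wrist sugar []
wrist creamer []
wrist stirrers []
wrist cup_stack []
wrist canister []
wrist mug []
2.4
```

View pics/a_scene.png

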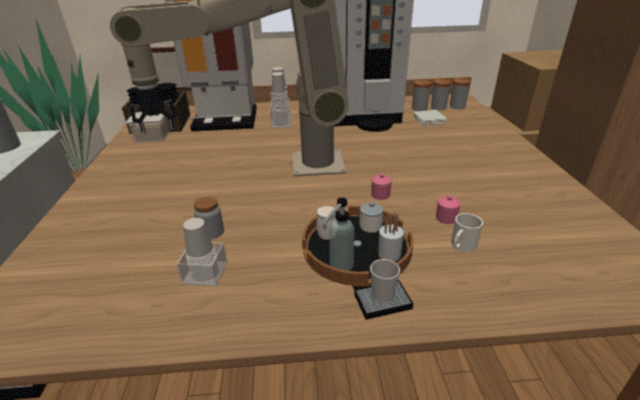

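View pics/a_top.png

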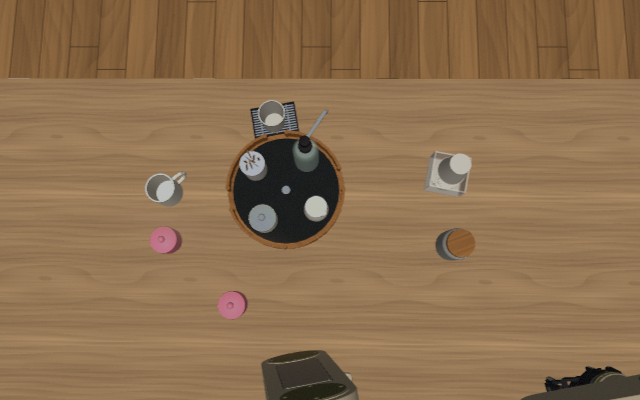

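Run:
```python
import cv2
a=cv2.imread('pics/a_top.png')[50:330,140:480]
cv2.imwrite('pics/a_topc.png',cv2.resize(a,None,fx=2,fy=2,interpolation=3))
```

```text
(no output)
```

View pics/a_topc.png

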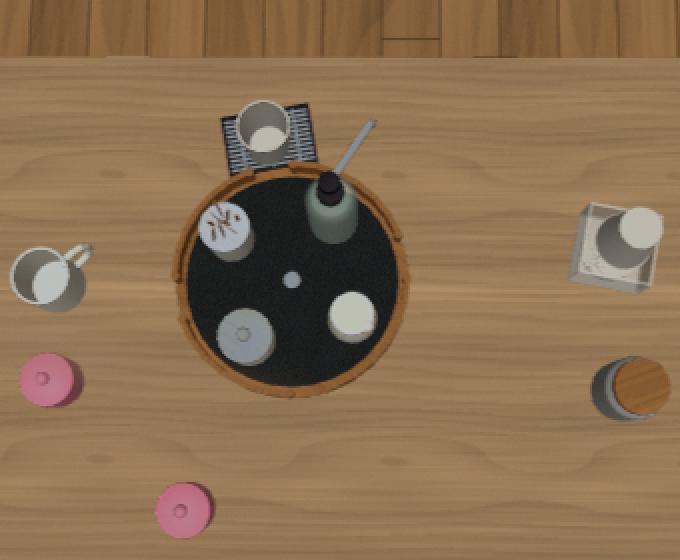

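```bash
cat > h.py <<'E'
import numpy as np, cv2
from bench import r
def ray(n,p,z):
    m=r.camera_model(n);K=m['intrinsics'];T=m['cam_to_world']
    d=T[:3,:3]@np.linalg.inv(K)@[p[0],p[1],1.];o=T[:3,3]
    return o+d*(z-o[2])/d[2]
def proj(n,P):
    m=r.camera_model(n);K=m['intrinsics'];T=m['cam_to_world']
    q=np.linalg.inv(T)@np.append(P,1.);u=K@q[:3];return u[:2]/u[2]
E
python3 - <<'E'
from h import *
a=cv2.imread('pics/a_top.png')
for nm,p,z in [('knob?',(286,190),35),('nozzle',(328,109),219),('cup',(272,113),110),('cupvis',(271.5,113.5),110),('pumptop',(304.5,144),215),('sugar',(265,224),32),('cream',(314,211),32),('stir',(255,168),32),('n',(296,244),47),('n',(342,178),47),('n',(226,201),47),('stack',(443,173),0),('can',(449,244),0),('mug',(167,193),0),('pink',(170,238),0),('pink',(234,306),0)]:
    print(nm,ray('top',p,z).round(0))
for nm,p,z in [('nozzle',(323,230),219),('cup',(386,266),110),('ctr',(356,235),64),('pumpmid',(339,234),132)]:
    print('scene',nm,ray('scene',p,z).round(0))
# wood rim mask fit: red minus blue in rim top; use trace
r.snapshot('top')
for t in ['tray','tray_center','cup_rim','nozzle','station']:
    for d in r.trace('top',t)[:1]:
        m=d['mask'];ys,xs=np.nonzero(m);print(t,d['conf'],d['position'],xs.min(),xs.max(),ys.min(),ys.max(),m.sum())
        if 'tray' in t:
            c=max(cv2.findContours(m.astype(np.uint8),0,1)[0],key=cv2.contourArea)
            e=cv2.fitEllipse(cv2.convexHull(c));print(e)
            print(ray('top',e[0],50))
E
```

```text
knob? [602.  75.  35.]
nozzle [778. -39. 219.]
cup [802. 112. 110.]
cupvis [800. 113. 110.]
pumptop [689.  19. 215.]
sugar [506. 133.  32.]
cream [544.  -4.  32.]
stir [665. 165.  32.]
n [451.  45.  47.]
n [635. -81.  47.]
n [568. 241.  47.]
stack [ 660. -373.    0.]
can [ 457. -384.    0.]
mug [597. 422.   0.]
pink [467. 407.   0.]
pink [279. 218.   0.]
scene nozzle [772. -38. 219.]
scene cup [796. 119. 110.]
scene ctr [601.  73.  64.]
scene pumpmid [679.  13. 132.]
tray 0.56 [289.4, 192.9] 226 345 130 248 8514
((285.6047668457031, 189.151123046875), (118.72229766845703, 119.19326782226562), 72.61420440673828)
[602.21436747  75.52368499  50.        ]
tray_center 0.82 [284.0, 192.0] 226 345 130 248 8464
((285.4200439453125, 189.09585571289062), (118.45169067382812, 119.01397705078125), 72.63545989990234)
[602.36662389  76.0397556   50.        ]
cup_rim 0.96 [269.6, 116.4] 258 284 100 131 682
nozzle 0.75 [309.1, 151.8] 292 327 109 171 921
station 0.9 [286.3, 124.6] 251 299 102 137 751
```

Candidates, with top-view pixels:
- Pump bottle: green, spout tip at (328,109). There is only one.
- Cup: on the drip tray at (272,113). The stack at (450,170) is the other cup-like thing.
- Sugar: white jar on the tray at (265,224). The pink look-alikes at (164,240) and (232,305) are left alone.

The nozzle is at about -33° and the cup at about +11°, so the tray has to turn about +44°. I'll push in notch2, at 192° on the robot side, where there are no jars. Next I'll check that notch in a close crop and start the move over.

```bash
cat >> h.py <<'E'
def delta(p0,yaw0,p1,yaw1):
    a=np.radians(yaw0);X=np.array([np.cos(a),np.sin(a),0]);Y=np.array([0,0,-1.]);Z=np.array([-np.sin(a),np.cos(a),0])
    d=(np.array(p1,float)-p0)/1000
    return np.round([X@d,Y@d,Z@d,-np.radians(yaw1-yaw0)],4)
E
python3 - <<'E'
from h import *
a=cv2.imread('pics/a_top.png')
c=np.array([602,75.5])
for k,b in enumerate([12,102,192,282]):
    p=np.append(c+160*np.array([np.cos(np.radians(b)),np.sin(np.radians(b))]),64)
    u=proj('top',p);print(k,p.round(),u.round(1));
    cv2.circle(a,tuple(int(round(v*8)) for v in u),8,(0,255,0),1,shift=3)
cv2.imwrite('pics/b.png',cv2.resize(a[120:260,215:355],None,fx=4,fy=4,interpolation=2))
print(delta([151.832,-580.476,303.892],-165.344,[300,-270,300],-121))
E
```

```text
0 [759. 109.  64.] [274.3 133.1]
1 [569. 232.  64.] [228.2 200. ]
2 [445.  42.  64.] [296.6 245.6]
3 [635. -81.  64.] [342.2 176.8]
[-0.2219  0.0039 -0.2629 -0.7739]
```

View pics/b.png

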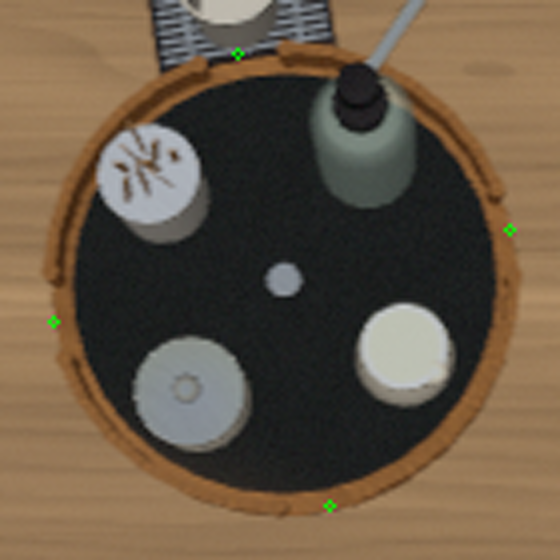

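>>> arm_command(increments=[[-0.022,0,-0.026,0,-0.077,0],[-0.044,0,-0.053,0,-0.155,0],[-0.067,0,-0.079,0,-0.232,0],[-0.089,0,-0.105,0,-0.31,0],[-0.111,0,-0.131,0,-0.387,0],[-0.133,0,-0.158,0,-0.464,0],[-0.155,0,-0.184,0,-0.542,0],[-0.178,0,-0.21,0,-0.619,0],[-0.2,0,-0.237,0,-0.697,0],[-0.222,0,-0.263,0,-0.774,0]], jaw=1)

```text
time: 3.95
tool_pos: [300.4, -268.8, 304.1]
tcp_rot: [-90.0, -0.0, -120.9]
ft_force: [0.6, 0.3, 0.7]
finger_gap: 0.2
```

Run:
```python
from h import *
s=r.sense();print(s['time'],s['tool_pos'],s['tcp_rot'],s['joint_pos'].round(1),s['finger_gap'],s['ft_force'],r.finger_overhang)
# commanded pose ~ ; go to 60mm short on robot side for a look
p=s['tool_pos'];y=s['tcp_rot'][2]
print(delta(p,y,[425,38,240],-78))
```

```text
3.95 [ 300.41010712 -268.83650704  304.10348585] [-8.99638561e+01 -8.62356894e-03 -1.20857041e+02] [-49.1 -24.7 114.2   0.   90.4 -18.3] 0.2089474215235034 [0.61273591 0.34712765 0.73040631] 72.6
[-0.3273  0.0641 -0.0504 -0.748 ]
```

>>> arm_command(increments=[[-0.033,0.006,-0.005,0,-0.075,0],[-0.065,0.013,-0.01,0,-0.15,0],[-0.098,0.019,-0.015,0,-0.224,0],[-0.131,0.026,-0.02,0,-0.3,0],[-0.164,0.032,-0.025,0,-0.374,0],[-0.196,0.038,-0.03,0,-0.449,0],[-0.229,0.045,-0.035,0,-0.524,0],[-0.262,0.051,-0.04,0,-0.598,0],[-0.295,0.058,-0.045,0,-0.673,0],[-0.327,0.064,-0.05,0,-0.748,0]])

```text
time: 5.2
tool_pos: [425.9, 37.3, 239.8]
tcp_rot: [-90.0, -0.0, -78.0]
ft_force: [0.5, -1.1, -0.1]
finger_gap: 0.2
```

Run:
```python
from h import *
s=r.sense();print(s['time'],s['tool_pos'],s['tcp_rot'],s['ft_force'])
m=r.camera_model('wrist');im=r.snapshot('wrist')[:,:,::-1].copy()
cv2.imwrite('pics/c_raw.png',im)
print([(round(d['conf'],2),ray('wrist',d['position'],47).round(),d['position']) for d in r.spot_point('wrist','notch2')])
print('tip',proj('wrist',s['tool_pos']-[0,0,72.6]))
c=np.array([602,75.5])
for b in range(150,250,3):
  for rr in (156,164):
    u=proj('wrist',np.append(c+rr*np.array([np.cos(np.radians(b)),np.sin(np.radians(b))]),64))
    cv2.circle(im,tuple(int(v) for v in u),1,(0,255,0) if b!=192 else (0,0,255),-1)
cv2.imwrite('pics/c.png',im)
```

```text
5.2 [425.94629186  37.32193749 239.83739257] [-8.99725325e+01 -8.89940801e-03 -7.79868330e+01] [ 0.48454947 -1.09628972 -0.05788065]
[(0.8, array([452.,  50.,  47.]), [359.3, 192.5])]
tip [327.40543056 260.77184812]
```

View pics/c.png

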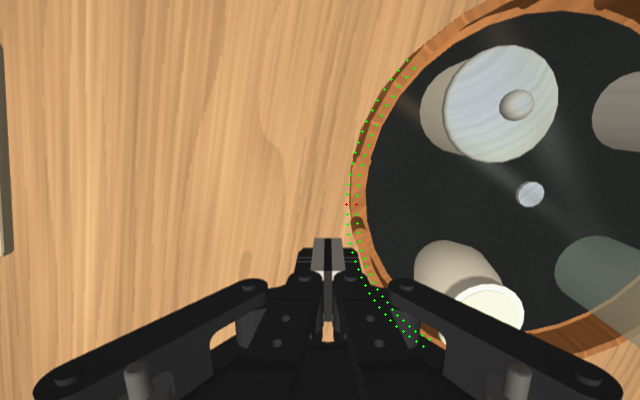

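Run:
```python
from h import *
im=cv2.imread('pics/c_raw.png')
cv2.imwrite('pics/c2.png',cv2.resize(im[110:250,300:440],None,fx=4,fy=4,interpolation=2))
print('knob',ray('wrist',(530,194),36), 'end low',ray('wrist',(357,220),64))
```

```text
knob [605.52487063  79.03510251  36.        ] end low [452.7230356   30.34338727  64.        ]
```

View pics/c2.png

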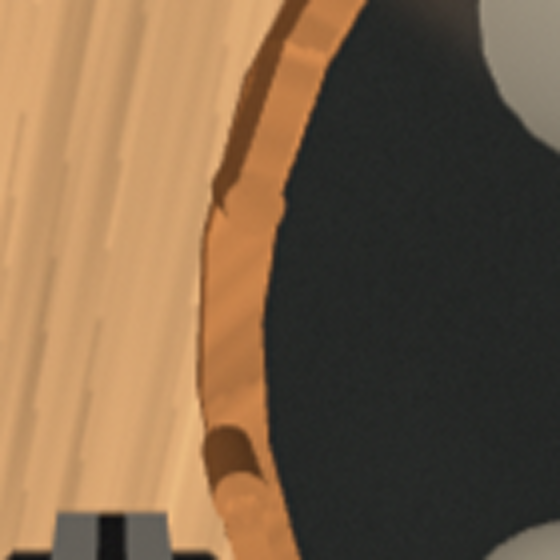

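Run:
```python
from h import *
for z in (64,30):
  a=[ray('wrist',p,z) for p in [(362.5,160),(360,229.5),(358.5,218)]]
  for q in a:
    d=q[:2]-[604,77]; print(z,q.round(1),np.hypot(*d).round(1),np.degrees(np.arctan2(d[1],d[0])).round(1)%360)
print(r.sense()['time'])
```

```text
64 [445.3  79.9  64. ] 158.7 178.9
64 [457.2  22.7  64. ] 156.6 200.3
64 [453.5  32.3  64. ] 157.0 196.5
30 [450.   76.6  30. ] 154.0 180.2
30 [463.5  11.4  30. ] 155.1 205.0
30 [459.3  22.4  30. ] 154.6 200.7
5.3
```

Run:
```python
from h import *
s=r.sense();a=np.radians(-78);X=np.array([np.cos(a),np.sin(a),0])
for o in (60,72.6,85.6):
  for x in (-11,11): print(o,x,proj('wrist',s['tool_pos']-[0,0,o]+X*x).round(1))
print(s['tool_pos'],delta(s['tool_pos'],s['tcp_rot'][2],[449,50,120],-80))
```

```text
60 -11 [327.8 248. ]
60 11 [327.7 291.2]
72.6 -11 [327.8 237.8]
72.6 11 [327.7 278. ]
85.6 -11 [327.7 228.8]
85.6 11 [327.7 266.4]
[425.86855432  38.44557879 239.33206443] [-0.0064  0.1193  0.025   0.037 ]
```

>>> arm_command(increments=[[-0.003,0.01,0.012,0,0.018,0],[-0.0065,0.03,0.025,0,0.035,0],[-0.0065,0.05,0.025,0,0.035,0],[-0.0065,0.07,0.025,0,0.035,0],[-0.0065,0.085,0.025,0,0.035,0],[-0.0065,0.098,0.025,0,0.035,0],[-0.0065,0.108,0.025,0,0.035,0],[-0.0065,0.115,0.025,0,0.035,0],[-0.0065,0.12,0.025,0,0.035,0],[-0.0065,0.121,0.025,0,0.035,0]])

```text
time: 6.55
tool_pos: [448.7, 47.7, 118.7]
tcp_rot: [-90.0, 0.0, -80.1]
ft_force: [0.3, 0.1, 0.7]
finger_gap: 0.4
```

Run:
```python
from h import *
s=r.sense();print(s['time'],s['tool_pos'],s['tcp_rot'],s['ft_force'])
im=r.snapshot('wrist')[:,:,::-1]
cv2.imwrite('pics/d.png',im)
```

```text
6.55 [448.71255248  47.69570915 118.74703375] [-9.00130369e+01  2.30975032e-03 -8.01441232e+01] [0.29799045 0.08862823 0.6862036 ]
```

View pics/d.png

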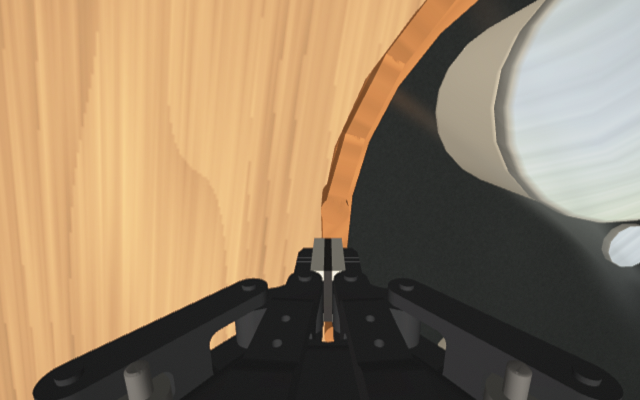

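```bash
cat >> h.py <<'E'
C=np.array([604,77.])
def arc(a0,a1,R=158,yaw0=None,p0=None,dz=0):
    f=lambda a:np.append(C+R*np.array([np.cos(np.radians(a)),np.sin(np.radians(a))]),118.7)
    if p0 is None:p0=f(a0)
    if yaw0 is None:yaw0=a0-270.8
    out=[]
    for k in range(1,11):
        t=k/10;t=t*t*(3-2*t)*.5+t*.5
        a=a0+(a1-a0)*t
        d=delta(p0,yaw0,f(a),yaw0+a-a0);out.append([round(float(v),3) for v in (d[0],d[1],d[2],0,d[3],0)])
    return out
E
python3 -c "
from h import *
print(arc(190.7,216))"
```

```text
[[0.004, 0.0, 0.0, 0.0, -0.028, 0.0], [0.011, 0.0, 0.001, 0.0, -0.067, 0.0], [0.018, 0.0, 0.001, 0.0, -0.114, 0.0], [0.026, 0.0, 0.003, 0.0, -0.166, 0.0], [0.035, 0.0, 0.004, 0.0, -0.221, 0.0], [0.043, 0.0, 0.007, 0.0, -0.276, 0.0], [0.051, 0.0, 0.009, 0.0, -0.328, 0.0], [0.058, 0.0, 0.012, 0.0, -0.374, 0.0], [0.063, 0.0, 0.014, 0.0, -0.413, 0.0], [0.067, 0.0, 0.016, 0.0, -0.442, 0.0]]
```

>>> arm_command(increments=[[0.004,0,0,0,-0.028,0],[0.011,0,0.001,0,-0.067,0],[0.017,0,0.001,0,-0.114,0],[0.023,0,0.002,0,-0.15,0],[0.03,0,0.003,0,-0.19,0],[0.038,0,0.005,0,-0.24,0],[0.046,0,0.007,0,-0.29,0],[0.053,0,0.01,0,-0.34,0],[0.06,0,0.013,0,-0.39,0],[0.067,0,0.016,0,-0.442,0]])

```text
time: 7.85
tool_pos: [476.1, -16.0, 119.2]
tcp_rot: [-90.0, -0.0, -54.7]
ft_force: [-0.5, 0.7, 0.5]
finger_gap: -0.1
```

```bash
cat > look.py <<'E'
from h import *
import sys
s=r.sense();print(s['time'],s['tool_pos'].round(1),s['tcp_rot'].round(1),s['ft_force'].round(1))
d=s['tool_pos'][:2]-C;print('tip ang',np.degrees(np.arctan2(d[1],d[0]))%360,np.hypot(*d))
nm=sys.argv[1]
for cam in ('top','scene'):
    im=r.snapshot(cam)[:,:,::-1]
    cv2.imwrite(f'pics/{nm}_{cam}.png',cv2.resize(im[80:270,200:400] if cam=='top' else im[160:330,260:460],None,fx=3,fy=3,interpolation=2))
    for t,z in (('nozzle',219),('cup_rim',110)):
        for q in r.spot_point(cam,t)[:2]:
            w=ray(cam,q['position'],z);d=w[:2]-C
            print(cam,t,round(q['conf'],2),q['position'],w.round(0),'ang',np.degrees(np.arctan2(d[1],d[0])).round(1),'R',np.hypot(*d).round(0))
E
python3 look.py e
```

```text
7.85 [476.1 -16.  119.2] [-90.   -0.  -54.7] [-0.5  0.7  0.5]
tip ang 216.0252264431267 158.11932699083238
top nozzle 0.61 [303.4, 102.0] [796.  23. 219.] ang -15.8 R 199.0
top cup_rim 0.75 [271.2, 113.2] [801. 114. 110.] ang 10.6 R 201.0
top cup_rim 0.43 [259.6, 141.5] [722. 144. 110.] ang 29.4 R 136.0
scene nozzle 0.8 [350.8, 234.5] [797.  27. 219.] ang -14.6 R 200.0
scene cup_rim 0.93 [386.7, 267.8] [802. 119. 110.] ang 12.1 R 203.0
```

View pics/e_top.png

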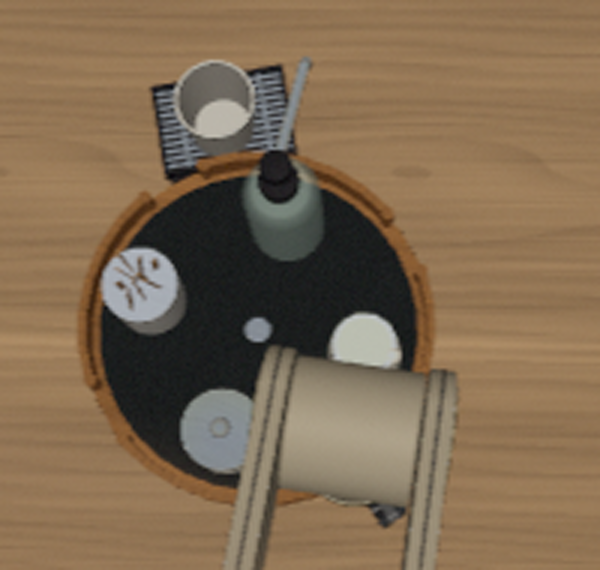

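View pics/e_scene.png

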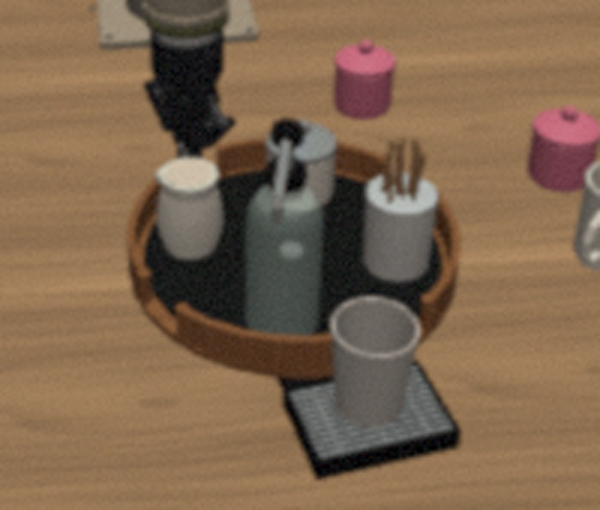

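```bash
python3 -c "
from h import *
print(arc(216,239,yaw0=-54.8))"
```

```text
[[0.004, 0.0, 0.0, 0.0, -0.026, 0.0], [0.01, 0.0, 0.0, 0.0, -0.061, 0.0], [0.016, 0.0, 0.001, 0.0, -0.104, 0.0], [0.024, 0.0, 0.002, 0.0, -0.151, 0.0], [0.032, 0.0, 0.004, 0.0, -0.201, 0.0], [0.039, 0.0, 0.005, 0.0, -0.251, 0.0], [0.046, 0.0, 0.008, 0.0, -0.298, 0.0], [0.053, 0.0, 0.01, 0.0, -0.34, 0.0], [0.058, 0.0, 0.012, 0.0, -0.376, 0.0], [0.062, 0.0, 0.013, 0.0, -0.401, 0.0]]
```

>>> arm_command(increments=[[0.004,0,0,0,-0.026,0],[0.01,0,0,0,-0.061,0],[0.016,0,0.001,0,-0.104,0],[0.024,0,0.002,0,-0.151,0],[0.032,0,0.004,0,-0.201,0],[0.039,0,0.005,0,-0.251,0],[0.046,0,0.008,0,-0.298,0],[0.053,0,0.01,0,-0.34,0],[0.058,0,0.012,0,-0.376,0],[0.062,0,0.013,0,-0.401,0]])

```text
time: 9.4
tool_pos: [522.4, -58.8, 118.8]
tcp_rot: [-90.0, 0.0, -31.7]
ft_force: [-0.8, 1.7, 0.2]
finger_gap: -0.0
```

```bash
python3 look.py f
```

```text
9.4 [522.4 -58.8 118.8] [-90.    0.  -31.7] [-0.8  1.7  0.2]
tip ang 239.01322208841458 158.40365043298365
top nozzle 0.63 [271.4, 102.0] [795. 103. 219.] ang 7.7 R 193.0
top cup_rim 0.54 [247.6, 190.9] [587. 172. 110.] ang 100.0 R 97.0
scene nozzle 0.91 [381.6, 234.9] [806.  99. 219.] ang 6.1 R 203.0
scene nozzle 0.27 [203.2, 270.2] [ 888. -304.  219.] ang -53.3 R 475.0
scene cup_rim 0.81 [385.7, 267.7] [802. 117. 110.] ang 11.4 R 202.0
```

View pics/f_top.png

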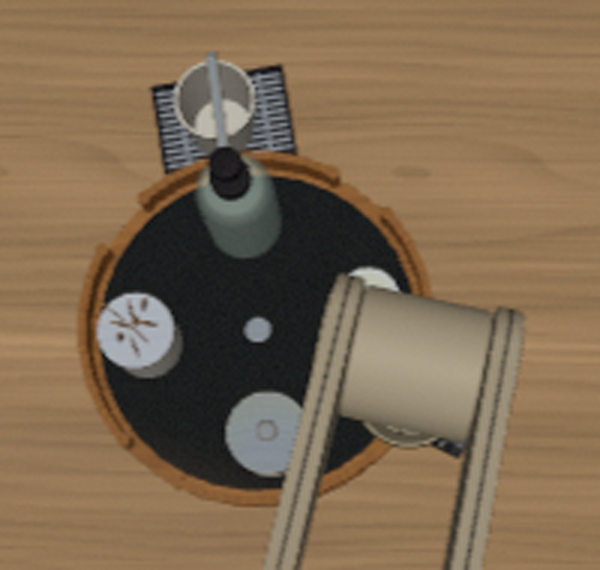

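View pics/f_scene.png

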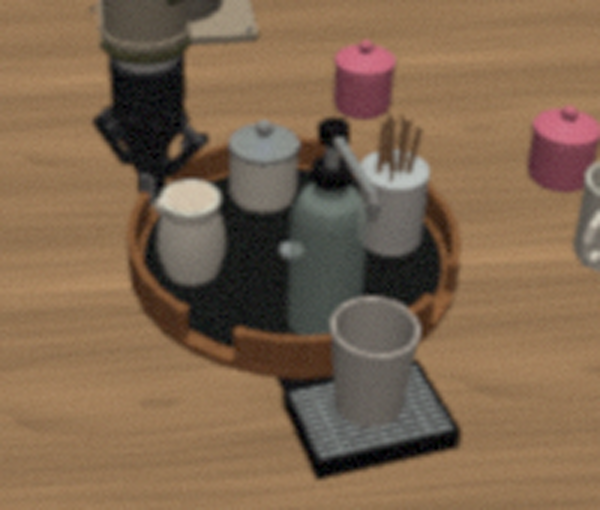

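>>> arm_command(increments=[[0.001,0,0,0,-0.007,0],[0.003,0,0,0,-0.019,0],[0.005,0,0,0,-0.032,0],[0.007,0,0,0,-0.045,0],[0.009,0,0,0,-0.057,0],[0.01,0,0,0,-0.064,0],[0.0105,0,0,0,-0.066,0],[0.0105,0,0,0,-0.066,0],[0.0105,0,0,0,-0.066,0],[0.0105,0,0,0,-0.066,0]])

```text
time: 10.95
tool_pos: [531.3, -64.4, 119.0]
tcp_rot: [-90.0, -0.0, -28.1]
ft_force: [-0.1, -0.1, -0.7]
finger_gap: -0.2
```

```bash
python3 look.py g
```

```text
10.95 [531.3 -64.4 119. ] [-90.   -0.  -28.1] [-0.1 -0.1 -0.7]
tip ang 242.78074576311363 158.98081364191603
top nozzle 0.64 [265.4, 100.6] [799. 118. 219.] ang 11.8 R 199.0
top cup_rim 0.79 [270.7, 112.4] [803. 115. 110.] ang 10.9 R 203.0
scene nozzle 0.65 [327.1, 248.9] [844. -34. 219.] ang -24.8 R 265.0
scene nozzle 0.6 [387.8, 233.4] [802. 115. 219.] ang 10.7 R 202.0
scene cup_rim 0.58 [383.8, 269.3] [807. 111. 110.] ang 9.5 R 206.0
```

View pics/g_top.png

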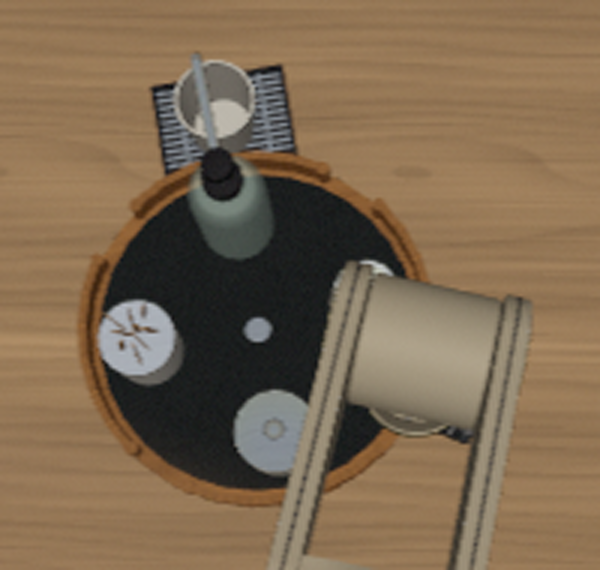

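View pics/g_scene.png

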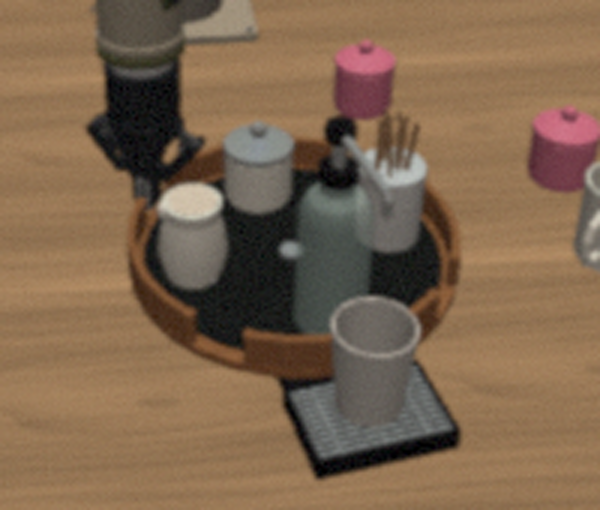

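>>> arm_command(increments=[[-0.003,0,0,0,0,0],[-0.007,0,0,0,0,0],[-0.007,-0.01,0,0,0,0],[-0.007,-0.03,0,0,0,0],[-0.007,-0.055,0,0,0,0],[-0.007,-0.085,0,0,0,0],[-0.007,-0.115,-0.01,0,0,0],[-0.007,-0.145,-0.03,0,0,0],[-0.007,-0.165,-0.06,0,0,0],[-0.007,-0.17,-0.09,0,0,0]])

```text
time: 12.5
tool_pos: [483.1, -141.3, 291.9]
tcp_rot: [-90.0, -0.2, -28.0]
ft_force: [0.5, -0.1, -1.0]
finger_gap: -0.1
```

```bash
python3 look.py h
```

```text
12.5 [ 483.1 -141.3  291.9] [-90.   -0.2 -28. ] [ 0.5 -0.1 -1. ]
tip ang 241.0192043632472 249.58222540562946
top nozzle 0.6 [263.9, 100.6] [799. 122. 219.] ang 12.9 R 200.0
top cup_rim 0.92 [268.2, 112.5] [803. 122. 110.] ang 12.8 R 204.0
top cup_rim 0.53 [322.0, 184.2] [606. -25. 110.] ang -88.7 R 102.0
scene nozzle 0.78 [389.2, 235.9] [812. 116. 219.] ang 10.6 R 211.0
scene nozzle 0.52 [389.3, 235.4] [810. 116. 219.] ang 10.8 R 210.0
scene cup_rim 0.61 [387.6, 269.4] [808. 120. 110.] ang 12.0 R 209.0
scene cup_rim 0.23 [343.5, 224.3] [606.  34. 110.] ang -87.1 R 43.0
```

View pics/h_top.png

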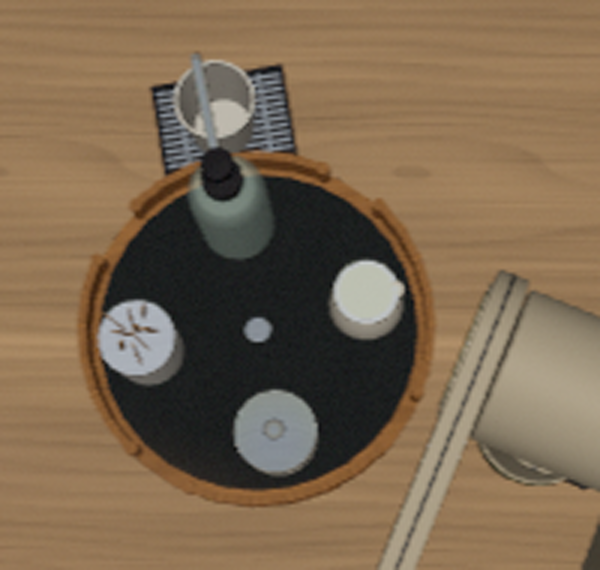

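View pics/h_scene.png

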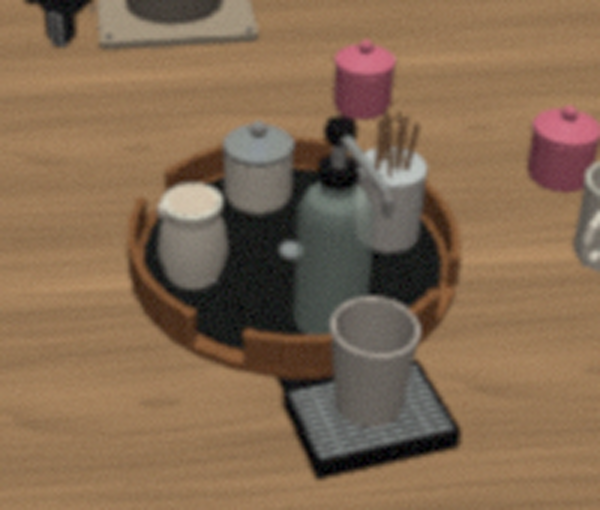

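The last pictures show the tray at rest, everything upright and the arm clear. The nozzle is within about 5 mm of the cup's centre, so I'm handing in.

```bash
python3 -c "
from bench import r
print(r.hand_in(), r.sense()['time'])"
```

```text
the job is handed in; nothing more can be done
the job is handed in; nothing more can be done
```

I let the closed fingertips down into notch2, on the robot side, and pushed the carousel about 46° counter-clockwise in three slow arcs. I then backed off the rim, lifted the fingers out and handed the job in; the last clock reading before that was about 12.5 s.

**Last checks after lifting clear:**
- **Nozzle position:** the nozzle is at about 11–12° and the cup's mouth at about 11°. That puts the nozzle about 4 mm from the cup's centre, against the 20 mm allowed. This comes from pixels I picked by eye in the top view.
- **Camera readings:** the point detector scattered by about 1–3° between pictures and cameras. Its top view put the nozzle about 4 mm from the cup's centre, and its scene view about 6 mm.
- **Tray:** it stayed where I left it between the pictures before and after lifting.
- **Things on and around the tray:** the bottle, jars and cup are standing, and the cup and drip tray look unmoved. The cup stack and canister were outside my last close-ups. The mug was only partly in one of them. I did not look at these three again, but the arm stayed well clear of them.
- **Forces:** wrist readings were under 2 N at the end of each move. I did not read them during the pushes.

No check failed. The hand-in reported no verdict.

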